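Unstack the spice containers into their own trays

TASK

Service is over: put the four spice containers away, each standing upright and flat on the floor of its own wooden tray - the square tin in the square tray, the round pot in the large round tray, the oblong tin in the oblong tray and the glass salt cellar, which someone left in the oblong tray, in the small round tray. The other three are stacked on the yellow plate; never tip a container over. Leave the plate and the red colander where they are.

Things in the scene. Friction and masses are not known exactly. Their poses are not given: they have to be found in the camera images.
- square_tin: Square lidded steel spice tin, 64 x 64 mm, 46 mm high, about 0.2 kg, flat top. At the start the lowest of the stack of three, standing on the yellow plate. Origin: centre of its underside; x and y along its sides, z up. Belongs in the square tray.
- round_pot: Round lidded terracotta spice pot, 58 mm in diameter, 46 mm high, about 0.16 kg, straight-sided with a flat top. At the start it stands on the square tin, in the middle of the stack. Origin: centre of its underside, z up. Belongs in the large round tray.
- oblong_tin: Oblong lidded aluminium spice tin, 48 mm long (x) by 26 mm wide (y), 44 mm high, about 0.09 kg, flat top. At the start on top of the stack, on the round pot. Origin: centre of its underside, z up. Belongs in the oblong tray, its length along the tray's length (it does not fit across).
- salt_cellar: Round glass salt cellar with a closed steel lid, 38 mm in diameter, 54 mm high, about 0.12 kg, straight-sided. At the start it stands in the oblong tray. Origin: centre of its underside, z up. Belongs in the small round tray.
- square_tray: Square tray, 94 x 94 mm outside, 84 x 84 mm inside, sides along its x and y. Fixed wooden tray; flat floor 5 mm thick, rim 5 mm thick and 12 mm high above the counter. Origin: centre of its underside, on the counter; z up.
- large_round_tray: Large round tray, 88 mm outside diameter, 78 mm inside. Fixed wooden tray; flat floor 5 mm thick, rim 5 mm thick and 12 mm high above the counter. Origin: centre of its underside, on the counter; z up.
- oblong_tray: Oblong tray, 78 mm (x) by 56 mm (y) outside, 68 by 46 mm inside. At the start the salt cellar stands in it. Fixed wooden tray; flat floor 5 mm thick, rim 5 mm thick and 12 mm high above the counter. Origin: centre of its underside, on the counter; z up.
- small_round_tray: Small round tray, 66 mm outside diameter, 56 mm inside. Fixed wooden tray; flat floor 5 mm thick, rim 5 mm thick and 12 mm high above the counter. Origin: centre of its underside, on the counter; z up.
- plate: Loose yellow melamine plate under the stack, 160 mm across its rim, 14 mm high, inner floor 5 mm above the counter and about 104 mm across, rim sloping outward. Origin: centre of its underside, z up. To be left where it is.
- colander: Loose red plastic colander, 196 mm across the rim (250 mm over its two handles), 85 mm high, standing to the right of the work (y below -0.4). Origin: centre of its underside, z up. To be left where it is. The other kitchenware (a scraper, a rolling pin, a spice turntable up to 180 mm high) lies beyond y = 0.37 or beyond x = 0.75, and has no part in the job.
Mind the look-alikes: they are no part of the job. Leave any green look-alike of the round_pot alone. Leave any turquoise look-alike of the oblong_tin alone.

How it is judged (in metres and radians):
At the end, for the whole second after the job is handed in: Each of the four containers stands in its own tray: its centre within 16 mm of the tray's centre, its underside on the tray's floor (2 to 7.2 mm above the tray's underside, the floor being at 5 mm), tilted less than 0.06 rad, at rest (horizontal distance between square_tin and square_tray below 0.016 m and z of square_tin in the frame of square_tray between 0.002 and 0.0072 m and angle between each of square_tin, round_pot, oblong_tin, salt_cellar's own z axis and vertical below 0.06 rad and linear speed of each of square_tin, round_pot, oblong_tin, salt_cellar below 0.02 m/s and angular speed of each of square_tin, round_pot, oblong_tin, salt_cellar below 0.2 rad/s and horizontal distance between round_pot and large_round_tray below 0.016 m and z of round_pot in the frame of large_round_tray between 0.002 and 0.0072 m and horizontal distance between oblong_tin and oblong_tray below 0.016 m and z of oblong_tin in the frame of oblong_tray between 0.002 and 0.0072 m and horizontal distance between salt_cellar and small_round_tray below 0.016 m and z of salt_cellar in the frame of small_round_tray between 0.002 and 0.0072 m); the robot touches nothing.
It fails at once if a container is tipped over (tilted more than 0.6 rad) (angle between any of square_tin, round_pot, oblong_tin, salt_cellar's own z axis and vertical above 0.6 rad).
It fails at once if the plate is moved more than 30 mm (distance of plate from where it was at the start of the episode above 0.03 m).
It fails at once if the colander is moved more than 30 mm (distance of colander from where it was at the start of the episode above 0.03 m).
It also fails if it takes over 118 s, if anything falls off the work surface, if the arm or the gripper's body presses on something with over 40 N, if the wrist force passes 120 N, or if a joint passes its speed limit or range.

ROBOT

A 6-joint arm with a two-finger parallel gripper is mounted at the origin on the work surface. World frame = base frame: x ahead of the robot, y to its left, z up, the work surface at z = 0. Lengths are in mm, angles in rad, forces in N, time in s.
With the tool pointing down it reaches from about 325 to 850 mm from the base axis. Payload 4.4 kg.
Tool frame: the origin (TCP) lies on the centre line of the jaws, within the pads' length; the fingertips stand 22 mm ahead of it and the grasp point (between the pads) lies 3 mm ahead of it (bot.finger_overhang is the distance from the TCP to the fingertips, in mm); z points along the fingers, y is the line along which they close (so a half turn about z gives the same grasp; the last joint's range is limited). The gripper opens to 94 mm and grips with 3 to 60 N. Pads are 16 mm wide; open, the fingers measure 119 mm over their backs; the gripper's body (75 mm by 177 mm) begins 78 mm behind the grasp point.
Start: joints at [0.988, 0.207, 1.542, -0, 1.393, -0.15], TCP at [241.173, 521.98, 227.447] pointing down, gripper open.
Joint ranges: [-2.73, 2.73], [-0.86, 2.22], [0.23, 2.46], [-1.11, 4.25], [0.08, 2.63], [-2.82, 2.82]. Speed limits (rad/s): [2.79, 2.79, 3.14, 3.14, 3.14, 3.14].

INTERFACE

Orientations are given as a unit quaternion [x, y, z, w].
In Python, from plant import observe, imaging, sign_off, bot gives the robot as it stands.
- The arm moves only by the tool step_arm, never from a script. Its argument "commands" is a list that holds one entry, the list of rows, each a list of 7 numbers: the turn, a rotation vector about the tool's x, y, z in rad, then the shift along the tool's x, y, z in m, then the opening, from 0 (shut) to 1 (fully open). A call has 1 to 20 rows; each row shifts and turns the commanded pose from where the row before left it, along the tool's axes as they then stand; what a row does not reach is not made up. A row lasts 1/10 s, in which the tool goes at most 50 mm and 8.59 degrees, less where a joint would pass 70% of its speed; a pose out of reach is approached as far as the arm can. A call with a gripper value outside its range is refused whole. The fingers move at their own pace and stop on an object; "newtons" is the grip in N (left out, the last holds). Time passes only in rows, so rows that do not move let the fingers close. It gives the time, the measured TCP pose, the force, the opening and the grip force at its end, in the units of the state.
- observe(): the state, without advancing time (a new reading comes with each control period).
- imaging.camera(name): name is "scene" or "top"; returns the picture (420x560x3 uint8, red, green, blue); there is no depth.
- imaging.calibration(name): a dict with "fovy" (degrees; the focal length in pixels is half the picture's height over the tangent of half this angle, whatever the lens; pixels are square), "cx", "cy" (the principal point, pixels), "k1" (the pictures are not rectified: a ray, as slopes to the right and down, at radius r is drawn at 1 + k1 r^2 times it, then the intrinsics apply), "eye" and "attitude" of the camera in the world. Camera axes: x right, y down, z forward; pixel columns grow to the right and rows downward; lengths in mm; the calibration is good to about 2 mm. A picture is of the moment at which its call begins. calibration takes no time and is no camera call.
- sign_off(): hands the job in; it is judged then, once.
The state is a dict: "t": time; "joint_pos": joint angles; "qvel": joint speeds; "effort": joint torques, N m; "eef_pos": TCP position; "tcp_rot": TCP orientation; "wrist_force": force on the tool from outside, world axes, zero at the start; "wrist_torque": the same for the moment, N m; "opening": finger opening in mm; "grasp_force": force on a finger pad.
Only numpy, scipy, OpenCV 4.12 (cv2) and the standard library are available. Lean on these libraries where they do the work, as an engineer would, in place of code of your own. Each camera call takes 0.05 s, during which the arm holds its last target. There are 200 camera calls.

## Working session

There is one attempt and no reset: what is moved stays moved. The work goes in short steps, Python scripts to look and compute and a tool call to move; the robot and the scene stay as the last step left them, time stands still between calls to the robot, and variables do not carry over. Pictures are saved under pics/ and viewed, at most 14 in all, crops included, and the job is handed in when it is done.

Besides the shell and the picture viewer there is one more tool, called after "Request:" by a JSON object that holds its "op" and its "data". step_arm: Moves the arm, as the interface text tells. Its arguments: {"type":"object","properties":{"commands":{"type":"array","items":{"type":"array","items":{"type":"array","items":{"type":"number"}}}},"newtons":{"type":"number"}},"required":["commands"]}

```bash
mkdir -p pics; ls
python3 - <<'E'
from plant import observe, imaging
import cv2
s=observe(); print(s)
for n in("scene","top"):
    print(n,imaging.calibration(n))
    cv2.imwrite(f"pics/{n}0.png",cv2.cvtColor(imaging.camera(n),cv2.COLOR_RGB2BGR))
E
```

```text
pics
{'t': 0.0, 'joint_pos': array([ 9.87483438e-01,  2.07412982e-01,  1.54295311e+00, -8.14428690e-06,
        1.39350780e+00, -1.50526693e-01]), 'qvel': array([ 0.00171617,  0.00048254, -0.00122778,  0.00046165, -0.00017903,
        0.00054315]), 'effort': array([ 4.06364488e-04, -3.70881021e+01, -2.81418639e+01,  7.00494507e-02,
        3.61803873e-02, -1.63365844e-04]), 'eef_pos': array([240.75600324, 521.3267748 , 226.29516094]), 'tcp_rot': array([ 2.14707399e-01,  9.76677752e-01, -1.06613147e-03, -4.05446421e-04]), 'wrist_force': array([-0.37092351,  0.4672623 ,  1.07778191]), 'wrist_torque': array([-0.01645562,  0.00037597,  0.00915381]), 'grasp_force': 0.0, 'opening': 94.1345619528236}
scene {'fovy': 51.49098283855339, 'cx': 279.92247112494397, 'cy': 209.022017216549, 'k1': -0.029062145891320522, 'eye': array([1505.62250705,   68.10294212,  642.24474076]), 'attitude': array([ 0.56578445,  0.66916547, -0.36865788, -0.31015625])}
top {'fovy': 50.307498227193065, 'cx': 282.98161982140414, 'cy': 209.466396437793, 'k1': -0.1381576236821566, 'eye': array([ 549.21341164,  -75.08864394, 1319.5727958 ]), 'attitude': array([-0.70037732,  0.71285309, -0.0248588 ,  0.02634601])}
```

View pics/scene0.png

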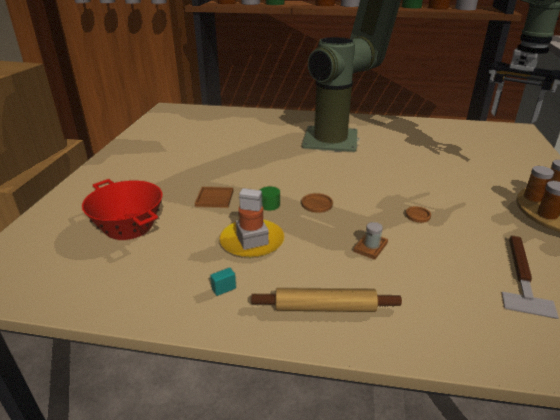

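View pics/top0.png

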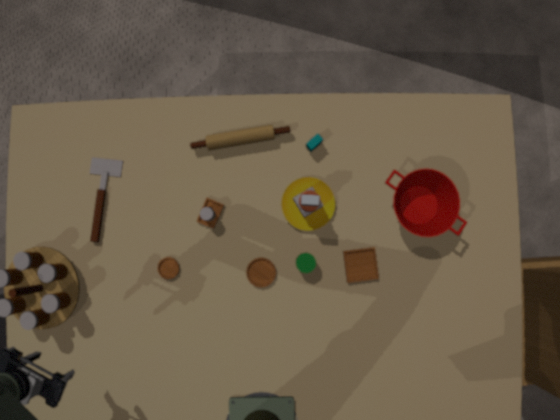

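The top view (up = +x, left = +y) shows these things:
- **Stack:** on the yellow plate at about (308,203).
- **Oblong tray:** at (210,213), with the salt cellar in it.
- **Small round tray:** (169,268).
- **Large round tray:** (262,273).
- **Square tray:** (361,266).

There are two look-alikes to leave alone: the green pot at (306,263) and the turquoise tin at (314,142). The stacked terracotta pot and the aluminium tin are the ones meant. I'll confirm them in enlarged crops.

```bash
cat > h.py <<'E'
import numpy as np, cv2
from scipy.spatial.transform import Rotation as R
from plant import observe, imaging
def cam(n):
    c=imaging.calibration(n); f=210/np.tan(np.radians(c['fovy'])/2)
    return c,f,R.from_quat(c['attitude']).as_matrix(),np.array(c['eye'])
def ray(n,p):
    c,f,M,e=cam(n); d=(np.array(p,float)-[c['cx'],c['cy']])/f; u=d.copy()
    for _ in range(20): u=d/(1+c['k1']*(u@u))
    return e,M@np.r_[u,1]
def onz(n,p,z):
    e,v=ray(n,p); return e+v*(z-e[2])/v[2]
def pix(n,P):
    c,f,M,e=cam(n); q=M.T@(np.array(P)-e); u=q[:2]/q[2]
    return u*(1+c['k1']*(u@u))*f+[c['cx'],c['cy']]
def two(a,b):
    (e1,v1),(e2,v2)=ray('scene',a),ray('top',b)
    A=np.c_[v1,-v2]; s=np.linalg.lstsq(A,e2-e1,rcond=None)[0]
    p,q=e1+v1*s[0],e2+v2*s[1]; return (p+q)/2,np.linalg.norm(p-q)
def shot(n,f):
    im=cv2.cvtColor(imaging.camera(n),cv2.COLOR_RGB2BGR); cv2.imwrite(f'pics/{f}.png',im); return im
def crop(im,x,y,w,h,k,f):
    cv2.imwrite(f'pics/{f}.png',cv2.resize(im[y:y+h,x:x+w],None,fx=k,fy=k,interpolation=cv2.INTER_CUBIC))
E
python3 - <<'E'
from h import *
t=cv2.imread('pics/top0.png');s=cv2.imread('pics/scene0.png')
crop(cv2.convertScaleAbs(t,alpha=1.5),150,170,100,75,8,'c1') if 0 else None
a=cv2.resize(t[170:245,270:345],None,fx=5,fy=5,interpolation=cv2.INTER_CUBIC)
b=cv2.resize(s[180:255,215:290],None,fx=5,fy=5,interpolation=cv2.INTER_CUBIC)
cv2.imwrite('pics/c1.png',np.hstack([a,b]))
a=cv2.resize(t[180:255,180:255],None,fx=5,fy=5,interpolation=cv2.INTER_CUBIC)
b=cv2.resize(s[205:280,340:415],None,fx=5,fy=5,interpolation=cv2.INTER_CUBIC)
cv2.imwrite('pics/c2.png',np.hstack([a,b]))
# trays: brown masks
hsv=cv2.cvtColor(t,cv2.COLOR_BGR2HSV)
for n,(x,y) in dict(sq=(361,266),lr=(262,273),sr=(169,268),ob=(210,213)).items():
    r=28; w=hsv[y-r:y+r,x-r:x+r]
    m=((w[...,0]<14)&(w[...,1]>120)).astype(np.uint8)*255
    m=cv2.morphologyEx(m,cv2.MORPH_CLOSE,np.ones((5,5)))
    c=max(cv2.findContours(m,0,2)[0],key=cv2.contourArea).reshape(-1,2)+[x-r,y-r]
    W=np.array([onz('top',p,12)[:2] for p in c],np.float32)
    print(n,hsv[y,x],cv2.minAreaRect(W),cv2.minEnclosingCircle(W), 'n',len(c))
E
```

```text
sq [ 13 172  95] ((478.3401794433594, -297.20111083984375), (92.66980743408203, 89.92949676513672), 5.774917125701904) ((478.77471923828125, -296.95849609375), 59.059776306152344) n 42
lr [ 14 179  91] ((463.6225891113281, -6.242664337158203), (79.34957885742188, 76.82941436767578), 25.78289031982422) ((462.1300964355469, -5.616284370422363), 41.626155853271484) n 50
sr [ 14 174  97] ((477.4491882324219, 267.82891845703125), (58.71371078491211, 58.75929260253906), 45.239898681640625) ((476.88153076171875, 267.9059753417969), 31.015222549438477) n 29
ob [  4  16 113] ((635.8382568359375, 141.8531494140625), (51.96718978881836, 72.55248260498047), 65.50564575195312) ((636.8167724609375, 141.3568115234375), 40.94872283935547) n 55
```

View pics/c1.png

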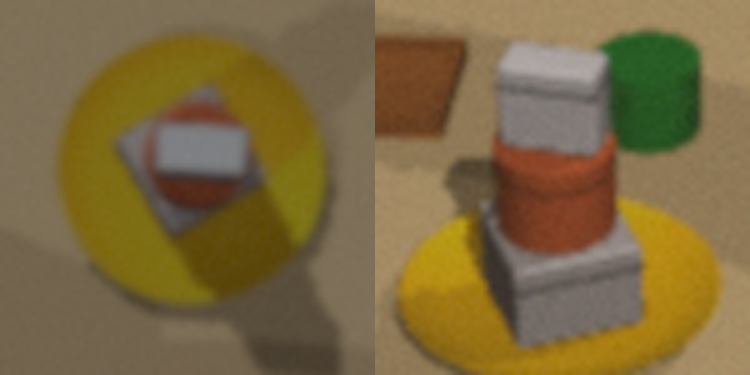

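View pics/c2.png

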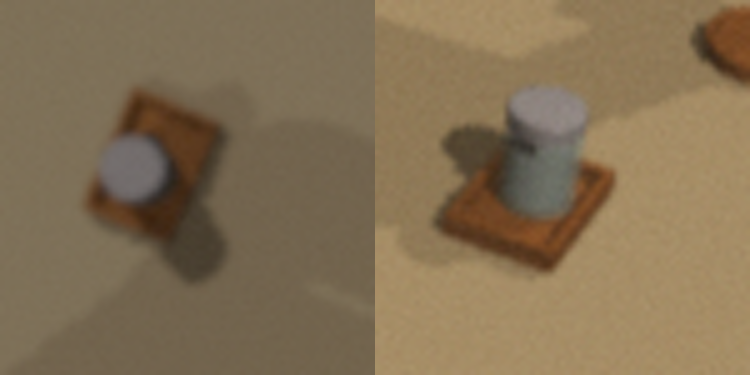

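The crops show the stack, lowest to highest: a steel square tin, the terracotta pot, and the aluminium oblong tin. They are clearly different from the green pot. The oblong tray's corners in the top view are about (207,198), (224,206), (213,228) and (198,221). The salt cellar's lid is at (207,214), against one end of that tray. Next I'll measure everything.

Run:
```python
from h import *
np.set_printoptions(precision=1,suppress=True)
t=cv2.imread('pics/top0.png')
lab=cv2.cvtColor(cv2.resize(t,None,fx=4,fy=4,interpolation=cv2.INTER_CUBIC),cv2.COLOR_BGR2LAB)
for n,(x,y) in dict(sq=(361,266),lr=(262,273),sr=(169,268),ob=(210,213)).items():
    r=28; w=np.ascontiguousarray(lab[4*(y-r):4*(y+r),4*(x-r):4*(x+r),1])
    th,m=cv2.threshold(w,0,255,cv2.THRESH_OTSU)
    m=cv2.morphologyEx(m,cv2.MORPH_OPEN,np.ones((5,5)))
    c=max(cv2.findContours(m,0,2)[0],key=cv2.contourArea).reshape(-1,2)
    W=np.array([onz('top',(p+.5)/4-.5+[x-r,y-r],12)[:2] for p in c],np.float32)
    print(n,th,cv2.minAreaRect(W),cv2.minEnclosingCircle(W),cv2.fitEllipse(W))
C=lambda p,o:(np.array(p)+.5)/5-.5+o
def poly(nm,pts,o,z):
    W=np.array([onz('top',C(p,o),z)[:2] for p in pts]); print(nm,W.mean(0),W.tolist(),[round(float(np.linalg.norm(W[i]-W[i-1])),1) for i in range(len(W))], [round(float(np.degrees(np.arctan2(*(W[i]-W[i-1])[::-1]))),1) for i in range(len(W))])
poly('obtin',[(157,124),(247,124),(247,175),(157,172)],[270,170],141)
poly('sqtin',[(115,140),(212,85),(265,185),(180,237)],[270,170],51)
poly('pot',[(145,155),(200,102),(251,155),(200,207)],[270,170],97)
poly('obtray',[(135,90),(220,130),(165,240),(88,207)],[180,180],12)
poly('salt',[(99,168),(134,133),(170,168),(134,202)],[180,180],59)
S=lambda p,o:(np.array(p)-[375,0]+.5)/5-.5+o
print('salt2',two(S((546,113),[340,205]),C((134,168),[180,180])))
print('obtin2',two(S((553,65),[215,180]),C((202,149),[270,170])))
print('plate',onz('top',C((193,170),[270,170]),14))
```

```text
sq 134.0 ((478.67095947265625, -297.2865905761719), (95.43161010742188, 94.95797729492188), 5.905850887298584) ((479.37939453125, -297.5696716308594), 64.0205078125) ((478.6385803222656, -297.11767578125), (108.74422454833984, 111.32122039794922), 42.271060943603516)
lr 134.0 ((462.76025390625, -5.5867462158203125), (84.521484375, 85.0058822631836), 89.08955383300781) ((462.5814208984375, -5.0981268882751465), 43.8131217956543) ((462.58392333984375, -5.3781561851501465), (84.46575927734375, 85.81021881103516), 95.42418670654297)
sr 134.0 ((478.2294921875, 268.2379455566406), (64.75294494628906, 64.20550537109375), 28.82356834411621) ((478.5848083496094, 268.9504089355469), 33.302001953125) ((478.2779846191406, 268.3741455078125), (63.61415481567383, 64.47331237792969), 91.25716400146484)
ob 133.0 ((638.5255737304688, 142.6162567138672), (58.82754135131836, 81.06437683105469), 65.45572662353516) ((639.1085815429688, 142.43490600585938), 46.56884765625) ((639.8897705078125, 143.02133178710938), (62.77403259277344, 85.45084381103516), 65.19020080566406)
obtin [ 660.3 -145.4] [[673.91605
[... 635 characters left out ...]
] [41.5, 42.2, 40.5, 40.2] [45.4, -47.0, -137.4, 134.5]
obtray [637.7 141.8] [[683.2127543745851, 151.57192337754879], [658.6113072823251, 101.28465039356605], [594.422377848648, 134.3020846541217], [614.5630943777709, 179.8413701560836]] [74.2, 56.0, 72.2, 49.8] [-22.4, -116.1, 152.8, 66.1]
salt [634.1 144.1] [[634.2823318858232, 164.26343771098794], [653.8609777645536, 144.10402849512917], [633.5779474132587, 123.6258107350149], [614.6200995741187, 144.31995082737131]] [28.0, 28.1, 28.8, 28.1] [45.4, -45.8, -134.7, 132.5]
salt2 (array([634.3, 144.7,  53.9]), np.float64(0.7125445887154128))
obtin2 (array([ 660.7, -145.8,  136. ]), np.float64(0.3372790190798197))
plate [ 659.9 -147.4   14. ]
```

```bash
cat >> h.py <<'E'
def go(x,y,z,phi=None):
    s=observe(); M=R.from_quat(s['tcp_rot']).as_matrix(); p=s['eef_pos']
    ph=np.degrees(np.arctan2(M[1,0],M[0,0]));
    if phi is None: phi=ph
    th=np.radians((ph-phi+180)%360-180); a=np.radians(phi)
    D=np.array([[np.cos(a),np.sin(a),0],[np.sin(a),-np.cos(a),0],[0,0,-1]])
    print('t',round(s['t'],2),'pos',p.round(1),'phi',round(ph,1),'open',round(s['opening'],1),'F',s['wrist_force'].round(1),'grip',round(s['grasp_force'],1),'| turn',round(th,3),'shift mm',(D.T@(np.array([x,y,z])-p)).round(1))
E
python3 -c "
from h import *
go(634.2,144.4,200,110)"
```

```text
t 0.1 pos [240.8 521.4 226.4] phi 155.2 open 93.6 F [-0.4 -0.1  0.3] grip 0.0 | turn 0.789 shift mm [-488.8  240.7   26.4]
```

Request:
{"op": "step_arm", "data": {"commands": [[[0, 0, 0.1315, 0, 0, 0, 1], [0, 0, 0.1315, 0, 0, 0, 1], [0, 0, 0.1315, 0, 0, 0, 1], [0, 0, 0.1315, 0, 0, 0, 1], [0, 0, 0.1315, 0, 0, 0, 1], [0, 0, 0.1315, 0, 0, 0, 1], [0, 0, 0, -0.035, 0.017, 0, 1], [0, 0, 0, -0.035, 0.017, 0, 1], [0, 0, 0, -0.035, 0.017, 0, 1], [0, 0, 0, -0.035, 0.017, 0, 1], [0, 0, 0, -0.035, 0.017, 0, 1], [0, 0, 0, -0.035, 0.017, 0, 1], [0, 0, 0, -0.035, 0.017, 0, 1], [0, 0, 0, -0.035, 0.017, 0, 1], [0, 0, 0, -0.035, 0.017, 0, 1], [0, 0, 0, -0.035, 0.017, 0, 1], [0, 0, 0, -0.035, 0.017, 0, 1], [0, 0, 0, -0.035, 0.017, 0, 1], [0, 0, 0, -0.035, 0.018, 0.013, 1], [0, 0, 0, -0.034, 0.019, 0.013, 1]]]}}

```text
t: 2.1
eef_pos: [635.9, 143.6, 201.2]
tcp_rot: [0.574, 0.819, 0.0, 0.0]
wrist_force: [-0.2, 0.0, -0.6]
opening: 94.0
grasp_force: 0.0
```

```bash
python3 -c "
from h import *
go(634.2,144.4,46,110)"
```

```text
t 2.1 pos [635.9 143.6 201.2] phi 110.0 open 94.0 F [-0.2  0.  -0.6] grip 0.0 | turn -0.0 shift mm [  1.4  -1.3 155.2]
```

Request:
{"op": "step_arm", "data": {"commands": [[[0, 0, 0, 0.001, -0.001, 0.035, 1], [0, 0, 0, 0, 0, 0.035, 1], [0, 0, 0, 0, 0, 0.035, 1], [0, 0, 0, 0, 0, 0.03, 1], [0, 0, 0, 0, 0, 0.02, 1], [0, 0, 0, 0, 0, 0, 1], [0, 0, 0, 0, 0, 0, 0.5], [0, 0, 0, 0, 0, 0, 0.3], [0, 0, 0, 0, 0, 0, 0.2], [0, 0, 0, 0, 0, 0, 0.2], [0, 0, 0, 0, 0, 0, 0.2], [0, 0, 0, 0, 0, 0, 0.2], [0, 0, 0, 0, 0, 0, 0.2], [0, 0, 0, 0, 0, 0, 0.2]]], "newtons": 15}}

```text
t: 3.5
eef_pos: [633.6, 145.5, 46.5]
tcp_rot: [0.574, 0.819, 0.0, 0.0]
wrist_force: [0.5, 0.4, 0.5]
opening: 37.9
grasp_force: 15.0
```

```bash
python3 -c "
from h import *
go(478.3,268.4,120)"
```

```text
t 3.5 pos [633.6 145.5  46.5] phi 110.0 open 37.9 F [0.5 0.4 0.5] grip 15.0 | turn 0.0 shift mm [ 168.6 -103.9  -73.5]
```

Request:
{"op": "step_arm", "data": {"commands": [[[0, 0, 0, 0, 0, -0.015, 0.2], [0, 0, 0, 0, 0, -0.03, 0.2], [0, 0, 0, 0, 0, -0.03, 0.2], [0, 0, 0, 0.015, -0.009, 0, 0.2], [0, 0, 0, 0.028, -0.017, 0, 0.2], [0, 0, 0, 0.028, -0.017, 0, 0.2], [0, 0, 0, 0.028, -0.017, 0, 0.2], [0, 0, 0, 0.028, -0.017, 0, 0.2], [0, 0, 0, 0.027, -0.018, 0, 0.2], [0, 0, 0, 0.015, -0.009, 0, 0.2], [0, 0, 0, 0, 0, 0, 0.2]]]}}

```text
t: 4.6
eef_pos: [475.4, 269.9, 120.7]
tcp_rot: [0.572, 0.82, -0.001, -0.001]
wrist_force: [-0.7, 0.6, -1.1]
opening: 37.8
grasp_force: 15.0
```

Run:
```python
from h import *
go(478.3,268.4,47)
crop(shot('scene','s1'),330,150,160,120,4,'s1c')
```

```text
t 4.6 pos [475.4 269.9 120.7] phi 110.2 open 37.8 F [-0.7  0.6 -1.1] grip 15.0 | turn 0.0 shift mm [-2.4  2.2 73.7]
```

View pics/s1c.png

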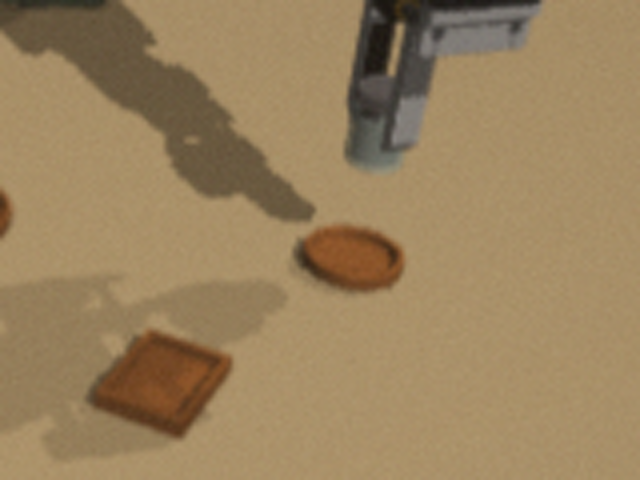

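The salt cellar is held upright at crop (375,140), and the small round tray is below it at (353,257). I'll lower it.

Request:
{"op": "step_arm", "data": {"commands": [[[0, 0, 0, -0.002, 0.002, 0.03, 0.2], [0, 0, 0, 0, 0, 0.025, 0.2], [0, 0, 0, 0, 0, 0.014, 0.2], [0, 0, 0, 0, 0, 0.004, 0.2], [0, 0, 0, 0, 0, 0, 0.2], [0, 0, 0, 0, 0, 0, 0.2]]]}}

```text
t: 5.25
eef_pos: [482.0, 267.7, 49.5]
tcp_rot: [0.574, 0.819, 0.001, 0.001]
wrist_force: [0.2, -0.2, -1.0]
opening: 37.7
grasp_force: 15.0
```

Run:
```python
from h import *
go(478.3,268.4,47)
W=np.array([onz('scene',(np.array(p)+.5)/4-.5+[330,150],12)[:2] for p in [(150,330),(232,360),(182,437),(92,402)]],np.float32)
print(W,W.mean(0))
W=np.array([onz('scene',(np.array(p)+.5)/4-.5+[330,150],12)[:2] for p in [(302,252),(405,262),(353,226),(353,282)]],np.float32)
print(W,W.mean(0))
```

```text
t 5.25 pos [482.  267.7  49.5] phi 110.0 open 37.7 F [ 0.2 -0.2 -1. ] grip 15.0 | turn 0.0 shift mm [ 1.9 -3.2  2.5]
[[596.9659  133.0992 ]
 [620.6772  182.44072]
 [700.9419  151.31609]
 [676.48615  99.47985]] [648.76776 141.58397]
[[489.47177 233.32498]
 [490.75714 300.00327]
 [450.14026 270.2261 ]
 [520.8819  263.5743 ]] [487.81274 266.78217]
```

Request:
{"op": "step_arm", "data": {"commands": [[[0, 0, 0, 0.001, -0.003, 0.001, 0.2], [0, 0, 0, 0, 0, 0.002, 0.2], [0, 0, 0, 0, 0, 0, 0.2], [0, 0, 0, 0, 0, 0, 0.6], [0, 0, 0, 0, 0, 0, 0.6], [0, 0, 0, 0, 0, 0, 0.6], [0, 0, 0, 0, 0, -0.03, 0.6], [0, 0, 0, 0, 0, -0.04, 0.6], [0, 0, 0, 0, 0, -0.05, 0.6], [0, 0, 0, 0, 0, -0.05, 0.6], [0, 0, 0, 0, 0, 0, 0.6]]]}}

```text
t: 6.35
eef_pos: [482.6, 269.4, 224.4]
tcp_rot: [0.574, 0.819, 0.007, 0.005]
wrist_force: [0.4, 0.7, -0.1]
opening: 56.3
grasp_force: 0.0
```

Run:
```python
from h import *
# tin length dir -91.5 -> grip (tool y) along -1.5/178.5: phi = y+90
go(660.4,-145.5,220,88.5)
crop(shot('top','t1'),130,190,150,110,5,'t1c')
```

```text
t 6.35 pos [482.6 269.4 224.4] phi 110.0 open 56.3 F [ 0.4  0.7 -0.1] grip 0.0 | turn 0.375 shift mm [-410.1  188.6    4.4]
```

View pics/t1c.png

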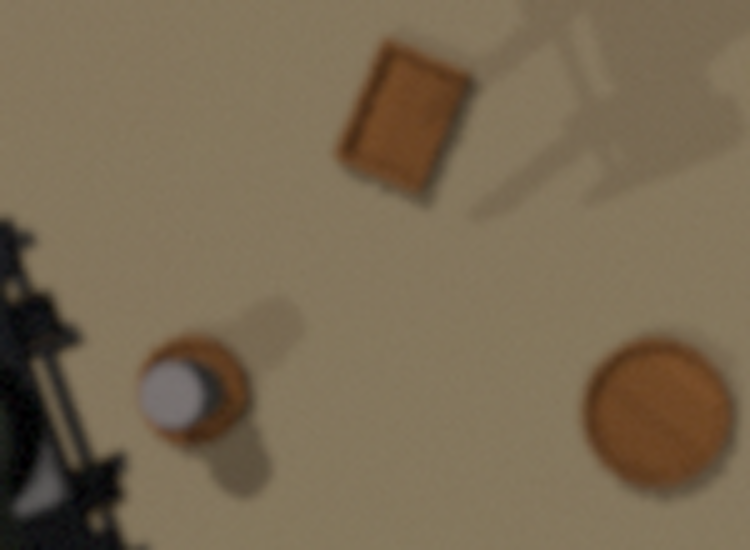

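The salt cellar's lid is at crop (174,394), inside the small round tray at (193,390). The oblong tray is now empty. I'll check both numerically and move to the oblong tin.

Run:
```python
from h import *
C=lambda p:(np.array(p)+.5)/5-.5+[130,190]
print(onz('top',C((174,394)),59),onz('top',C((193,390)),12))
W=np.array([onz('top',C(p),12)[:2] for p in [(388,40),(472,72),(422,193),(340,155)]]);print(W,W.mean(0))
t=cv2.imread('pics/t1.png'); lab=cv2.cvtColor(cv2.resize(t,None,fx=4,fy=4,interpolation=cv2.INTER_CUBIC),cv2.COLOR_BGR2LAB)
x,y,r=210,213,22; w=np.ascontiguousarray(lab[4*(y-r):4*(y+r),4*(x-r):4*(x+r),1])
_,m=cv2.threshold(w,0,255,cv2.THRESH_OTSU)
c=max(cv2.findContours(m,0,2)[0],key=cv2.contourArea).reshape(-1,2)
print(cv2.minAreaRect(np.array([onz('top',(p+.5)/4-.5+[x-r,y-r],12)[:2] for p in c],np.float32)))
```

```text
[479.0988675 265.9897399  59.       ] [478.74607194 267.28035085  12.        ]
[[683.17865364 149.78644404]
 [663.31327986 100.06606648]
 [592.59580844 130.17850839]
 [615.72207675 178.64559356]] [638.70245467 139.66915312]
((638.5511474609375, 142.10205078125), (58.130455017089844, 79.96827697753906), 66.56351470947266)
```

Request:
{"op": "step_arm", "data": {"commands": [[[0, 0, 0.125, 0, 0, 0, 0.6], [0, 0, 0.125, 0, 0, 0, 0.6], [0, 0, 0.125, 0, 0, 0, 0.6], [0, 0, 0, -0.034, 0.0155, 0, 0.6], [0, 0, 0, -0.034, 0.0155, 0, 0.6], [0, 0, 0, -0.034, 0.0155, 0, 0.6], [0, 0, 0, -0.034, 0.0155, 0, 0.6], [0, 0, 0, -0.034, 0.0155, 0, 0.6], [0, 0, 0, -0.034, 0.0155, 0, 0.6], [0, 0, 0, -0.034, 0.0155, 0, 0.6], [0, 0, 0, -0.034, 0.0155, 0, 0.6], [0, 0, 0, -0.034, 0.0155, 0, 0.6], [0, 0, 0, -0.034, 0.0155, 0, 0.6], [0, 0, 0, -0.034, 0.0165, 0, 0.6], [0, 0, 0, -0.034, 0.0165, 0, 0.6], [0, 0, 0, 0, 0, 0, 0.6]]]}}

```text
t: 8.0
eef_pos: [654.6, -149.8, 212.1]
tcp_rot: [0.718, 0.696, -0.001, -0.001]
wrist_force: [0.8, 0.8, -0.1]
opening: 56.4
grasp_force: 0.0
```

```bash
python3 -c "
from h import *
go(660.4,-145.5,134,88.5)"
```

```text
t 8.0 pos [ 654.6 -149.8  212.1] phi 88.2 open 56.4 F [ 0.8  0.8 -0.1] grip 0.0 | turn -0.005 shift mm [ 4.4  5.7 78.1]
```

Request:
{"op": "step_arm", "data": {"commands": [[[0, 0, 0, 0.004, 0.006, 0.02, 0.6], [0, 0, 0, 0, 0, 0.02, 0.6], [0, 0, 0, 0, 0, 0, 0.6], [0, 0, 0, 0, 0, 0, 0.6]]]}}

```text
t: 8.4
eef_pos: [659.6, -140.5, 173.6]
tcp_rot: [0.716, 0.698, -0.001, -0.002]
wrist_force: [0.6, 0.5, 1.0]
opening: 56.3
grasp_force: 0.0
```

```bash
python3 -c "
from h import *
go(660.4,-145.5,134,88.5)
crop(shot('scene','s2'),190,130,120,120,5,'s2c')
crop(shot('top','t2'),270,170,100,75,5,'t2c')
a=cv2.imread('pics/s2c.png')
"
```

```text
t 8.4 pos [ 659.6 -140.5  173.6] phi 88.5 open 56.3 F [0.6 0.5 1. ] grip 0.0 | turn 0.001 shift mm [-5.   0.9 39.6]
```

View pics/s2c.png

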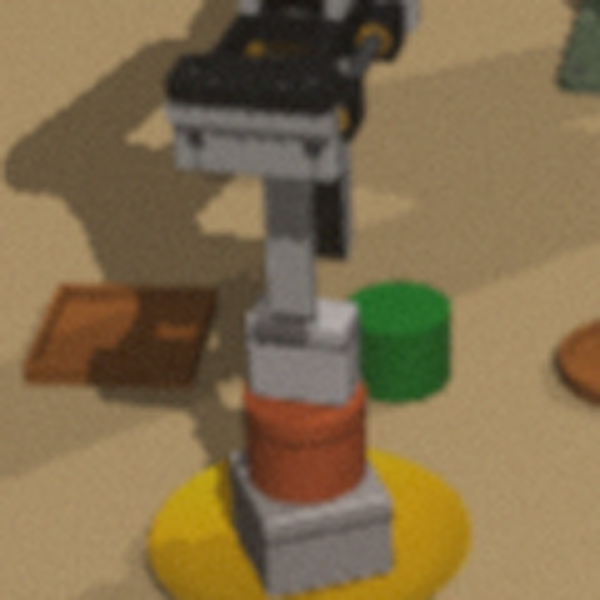

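The near finger at (290,318) and the far finger at (335,250) straddle the oblong tin, whose top is at (303,320). I'll shift about 5 mm, descend and close.

Request:
{"op": "step_arm", "data": {"commands": [[[0, 0, 0, -0.005, 0.001, 0, 0.6], [0, 0, 0, 0, 0, 0.015, 0.6], [0, 0, 0, 0, 0, 0.015, 0.6], [0, 0, 0, 0, 0, 0.009, 0.6], [0, 0, 0, 0, 0, 0, 0.6], [0, 0, 0, 0, 0, 0, 0.6]]]}}

```text
t: 9.1
eef_pos: [661.3, -146.3, 135.5]
tcp_rot: [0.716, 0.698, -0.0, -0.001]
wrist_force: [0.6, 0.1, -0.3]
opening: 56.5
grasp_force: 0.0
```

```bash
python3 -c "
from h import *
go(660.4,-145.5,134,88.5)"
```

```text
t 9.1 pos [ 661.3 -146.3  135.5] phi 88.5 open 56.5 F [ 0.6  0.1 -0.3] grip 0.0 | turn 0.0 shift mm [ 0.8 -1.   1.5]
```

Request:
{"op": "step_arm", "data": {"commands": [[[0, 0, 0, 0, 0, 0, 0.4], [0, 0, 0, 0, 0, 0, 0.35], [0, 0, 0, 0, 0, 0, 0.3], [0, 0, 0, 0, 0, 0, 0.25], [0, 0, 0, 0, 0, 0, 0.15], [0, 0, 0, 0, 0, 0, 0.15], [0, 0, 0, 0, 0, 0, 0.15], [0, 0, 0, 0, 0, -0.01, 0.15], [0, 0, 0, 0, 0, -0.02, 0.15], [0, 0, 0, 0, 0, -0.03, 0.15], [0, 0, 0, 0, 0, 0, 0.15]]], "newtons": 12}}

```text
t: 10.2
eef_pos: [664.9, -147.5, 202.1]
tcp_rot: [0.716, 0.698, 0.002, 0.005]
wrist_force: [0.9, -0.1, -0.1]
opening: 26.1
grasp_force: 11.8
```

```bash
python3 -c "
from h import *
# tray long axis -24 => tool y at 66 => phi 156
go(638.5,142,190,156)
im=shot('top','t3'); crop(im,260,160,120,90,5,'t3c')"
```

```text
t 10.2 pos [ 664.9 -147.5  202.1] phi 88.5 open 26.1 F [ 0.9 -0.1 -0.1] grip 11.8 | turn -1.178 shift mm [141.9 253.7  12.1]
```

View pics/t3c.png

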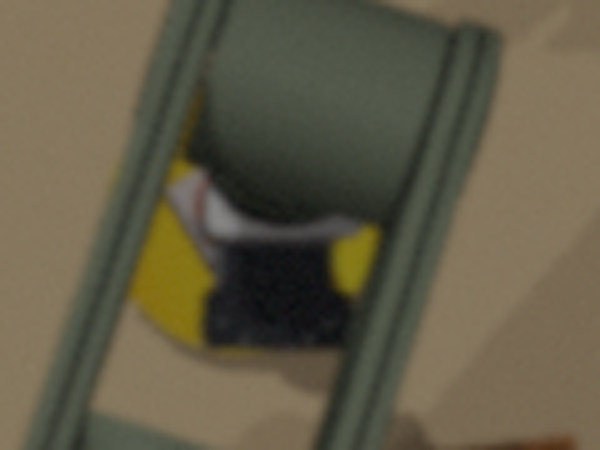

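The view is occluded by the arm; the 26.1 mm opening and 11.8 N grip say the tin is held.

Request:
{"op": "step_arm", "data": {"commands": [[[0, 0, -0.131, 0, 0, 0, 0.15], [0, 0, -0.131, 0, 0, 0, 0.15], [0, 0, -0.131, 0, 0, 0, 0.15], [0, 0, -0.131, 0, 0, 0, 0.15], [0, 0, -0.131, 0, 0, 0, 0.15], [0, 0, -0.131, 0, 0, 0, 0.15], [0, 0, -0.131, 0, 0, 0, 0.15], [0, 0, -0.131, 0, 0, 0, 0.15], [0, 0, -0.13, 0, 0, 0, 0.15], [0, 0, 0, 0.008, 0.015, 0, 0.15], [0, 0, 0, 0.015, 0.027, 0, 0.15], [0, 0, 0, 0.015, 0.027, 0, 0.15], [0, 0, 0, 0.015, 0.027, 0, 0.15], [0, 0, 0, 0.016, 0.028, 0, 0.15], [0, 0, 0, 0.016, 0.028, 0, 0.15], [0, 0, 0, 0.016, 0.028, 0, 0.15], [0, 0, 0, 0.016, 0.028, 0, 0.15], [0, 0, 0, 0.015, 0.027, 0, 0.15], [0, 0, 0, 0.01, 0.018, 0, 0.15], [0, 0, 0, 0, 0, 0, 0.15]]]}}

```text
t: 12.25
eef_pos: [633.0, 146.4, 195.1]
tcp_rot: [0.207, 0.978, 0.0, -0.001]
wrist_force: [-0.8, -0.6, -2.3]
opening: 26.4
grasp_force: 11.8
```

Request:
{"op": "step_arm", "data": {"commands": [[[0, 0, 0, 0, 0, 0.04, 0.15], [0, 0, 0, 0, 0, 0.04, 0.15], [0, 0, 0, 0, 0, 0, 0.15], [0, 0, 0, 0, 0, 0, 0.15], [0, 0, 0, 0, 0, 0, 0.15]]]}}

```text
t: 12.75
eef_pos: [636.6, 142.1, 118.9]
tcp_rot: [0.208, 0.978, 0.001, 0.002]
wrist_force: [0.4, -0.3, -1.3]
opening: 26.0
grasp_force: 11.8
```

```bash
python3 -c "
from h import *
go(638.5,142,44,156)
im=shot('top','t4'); a=cv2.resize(im[170:245,165:265],None,fx=4,fy=4); b=cv2.resize(shot('scene','s4')[185:260,320:420],None,fx=4,fy=4)
cv2.imwrite('pics/t4c.png',np.hstack([a,b]))"
```

```text
t 12.75 pos [636.6 142.1 118.9] phi 155.9 open 26.0 F [ 0.4 -0.3 -1.3] grip 11.8 | turn -0.001 shift mm [-1.8  0.6 74.9]
```

View pics/t4c.png

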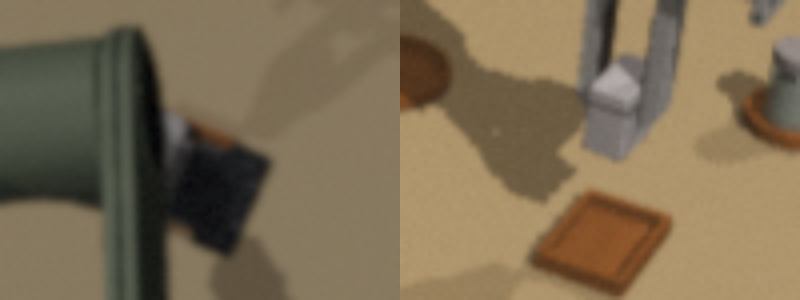

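The tin is held upright at right (610,110), above the oblong tray at right (600,240), and it is aligned with the tray. I'll lower it.

Request:
{"op": "step_arm", "data": {"commands": [[[0, 0, 0, -0.002, 0, 0.03, 0.15], [0, 0, 0, 0, 0, 0.025, 0.15], [0, 0, 0, 0, 0, 0.013, 0.15], [0, 0, 0, 0, 0, 0, 0.15], [0, 0, 0, 0, 0, 0, 0.15], [0, 0, 0, 0, 0, 0, 0.15]]]}}

```text
t: 13.45
eef_pos: [638.4, 141.8, 50.6]
tcp_rot: [0.208, 0.978, 0.001, 0.002]
wrist_force: [-0.0, 0.3, -0.5]
opening: 25.9
grasp_force: 11.8
```

```bash
python3 -c "
from h import *
go(638.5,142,44,156)"
```

```text
t 13.45 pos [638.4 141.8  50.6] phi 156.0 open 25.9 F [-0.   0.3 -0.5] grip 11.8 | turn 0.0 shift mm [0.  0.3 6.6]
```

Request:
{"op": "step_arm", "data": {"commands": [[[0, 0, 0, 0, 0, 0.004, 0.15], [0, 0, 0, 0, 0, 0.003, 0.15], [0, 0, 0, 0, 0, 0, 0.15], [0, 0, 0, 0, 0, 0, 0.15], [0, 0, 0, 0, 0, 0, 0.5], [0, 0, 0, 0, 0, 0, 0.5], [0, 0, 0, 0, 0, 0, 0.5], [0, 0, 0, 0, 0, -0.03, 0.5], [0, 0, 0, 0, 0, -0.05, 0.7], [0, 0, 0, 0, 0, -0.05, 0.8], [0, 0, 0, 0, 0, 0, 1], [0, 0, 0, 0, 0, 0, 1]]]}}

```text
t: 14.65
eef_pos: [638.0, 141.7, 173.5]
tcp_rot: [0.208, 0.978, 0.001, 0.002]
wrist_force: [0.2, -0.9, -0.4]
opening: 75.3
grasp_force: 0.0
```

```bash
python3 -c "
from h import *
go(661,-146,175)
im=shot('top','t5'); a=cv2.resize(im[170:245,270:345],None,fx=5,fy=5); b=cv2.resize(shot('scene','s5')[205:280,335:410],None,fx=5,fy=5)
cv2.imwrite('pics/t5c.png',np.hstack([a,b]))"
```

```text
t 14.65 pos [638.  141.7 173.5] phi 156.0 open 75.3 F [ 0.2 -0.9 -0.4] grip 0.0 | turn 0.0 shift mm [-138.  -253.4   -1.5]
```

View pics/t5c.png

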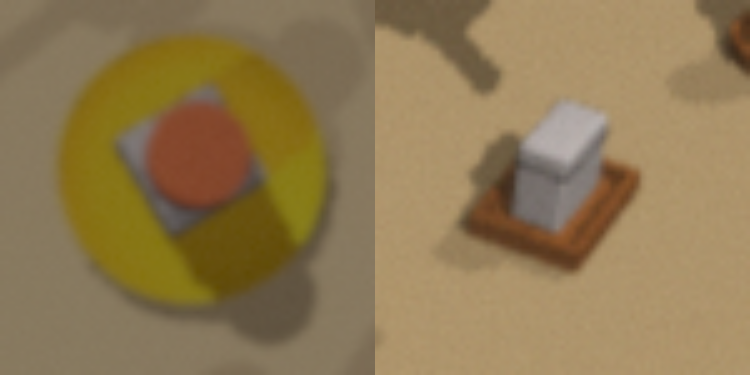

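The oblong tin stands in its tray. The pot's top is at top pixel (309.8,200.8), at its earlier place. Next is the pot.

Request:
{"op": "step_arm", "data": {"commands": [[[0, 0, 0, -0.0115, -0.021, 0, 1], [0, 0, 0, -0.0115, -0.021, 0, 1], [0, 0, 0, -0.0115, -0.021, 0, 1], [0, 0, 0, -0.0115, -0.021, 0, 1], [0, 0, 0, -0.0115, -0.021, 0, 1], [0, 0, 0, -0.0115, -0.021, 0, 1], [0, 0, 0, -0.0115, -0.021, 0, 1], [0, 0, 0, -0.0115, -0.021, 0, 1], [0, 0, 0, -0.0115, -0.021, 0, 1], [0, 0, 0, -0.0115, -0.021, 0, 1], [0, 0, 0, -0.0115, -0.021, 0, 1], [0, 0, 0, -0.0115, -0.022, 0, 1], [0, 0, 0, 0, 0, 0.02, 1], [0, 0, 0, 0, 0, 0.02, 1], [0, 0, 0, 0, 0, 0, 1], [0, 0, 0, 0, 0, 0, 1], [0, 0, 0, 0, 0, 0, 1]]]}}

```text
t: 16.45
eef_pos: [660.2, -145.5, 131.6]
tcp_rot: [0.208, 0.978, -0.0, 0.0]
wrist_force: [-0.4, -0.1, 0.2]
opening: 93.7
grasp_force: 0.0
```

```bash
python3 -c "
from h import *
print(onz('top',[309.7,200.9],97))
go(661,-146,84)"
```

```text
[ 660.21698893 -147.06232078   97.        ]
t 16.45 pos [ 660.2 -145.5  131.6] phi 156.0 open 93.7 F [-0.4 -0.1  0.2] grip 0.0 | turn 0.0 shift mm [-1.  -0.1 47.6]
```

Request:
{"op": "step_arm", "data": {"commands": [[[0, 0, 0, -0.001, -0.001, 0.02, 1], [0, 0, 0, 0, 0, 0.018, 1], [0, 0, 0, 0, 0, 0.01, 1], [0, 0, 0, 0, 0, 0, 1], [0, 0, 0, 0, 0, 0, 0.75], [0, 0, 0, 0, 0, 0, 0.7], [0, 0, 0, 0, 0, 0, 0.65], [0, 0, 0, 0, 0, 0, 0.6], [0, 0, 0, 0, 0, 0, 0.45], [0, 0, 0, 0, 0, 0, 0.45], [0, 0, 0, 0, 0, 0, 0.45]]], "newtons": 15}}

```text
t: 17.55
eef_pos: [660.9, -146.9, 84.0]
tcp_rot: [0.208, 0.978, 0.0, 0.0]
wrist_force: [0.2, -0.3, 2.8]
opening: 57.7
grasp_force: 15.0
```

```bash
python3 -c "
from h import *
go(462.6,-5.3,130)"
```

```text
t 17.55 pos [ 660.9 -146.9   84. ] phi 156.0 open 57.7 F [ 0.2 -0.3  2.8] grip 15.0 | turn 0.0 shift mm [238.7  48.8 -46. ]
```

Request:
{"op": "step_arm", "data": {"commands": [[[0, 0, 0, 0, 0, -0.01, 0.45], [0, 0, 0, 0, 0, -0.02, 0.45], [0, 0, 0, 0, 0, -0.016, 0.45], [0, 0, 0, 0.014, 0.003, 0, 0.45], [0, 0, 0, 0.025, 0.005, 0, 0.45], [0, 0, 0, 0.025, 0.005, 0, 0.45], [0, 0, 0, 0.025, 0.005, 0, 0.45], [0, 0, 0, 0.025, 0.005, 0, 0.45], [0, 0, 0, 0.025, 0.005, 0, 0.45], [0, 0, 0, 0.025, 0.005, 0, 0.45], [0, 0, 0, 0.025, 0.005, 0, 0.45], [0, 0, 0, 0.025, 0.005, 0, 0.45], [0, 0, 0, 0.025, 0.006, 0, 0.45], [0, 0, 0, 0, 0, 0.03, 0.45], [0, 0, 0, 0, 0, 0.03, 0.45], [0, 0, 0, 0, 0, 0, 0.45], [0, 0, 0, 0, 0, 0, 0.45], [0, 0, 0, 0, 0, 0, 0.45]]]}}

```text
t: 19.35
eef_pos: [463.7, -5.5, 71.2]
tcp_rot: [0.208, 0.978, -0.0, 0.002]
wrist_force: [-0.1, 0.1, -1.7]
opening: 57.8
grasp_force: 15.0
```

```bash
python3 -c "
from h import *
go(462.6,-5.3,39)"
```

```text
t 19.35 pos [463.7  -5.5  71.2] phi 156.0 open 57.8 F [-0.1  0.1 -1.7] grip 15.0 | turn 0.0 shift mm [ 1.1 -0.3 32.2]
```

Request:
{"op": "step_arm", "data": {"commands": [[[0, 0, 0, 0.001, 0, 0.015, 0.45], [0, 0, 0, 0, 0, 0.012, 0.45], [0, 0, 0, 0, 0, 0.005, 0.45], [0, 0, 0, 0, 0, 0, 0.45], [0, 0, 0, 0, 0, 0, 0.45], [0, 0, 0, 0, 0, 0, 0.8], [0, 0, 0, 0, 0, 0, 0.8], [0, 0, 0, 0, 0, 0, 0.8], [0, 0, 0, 0, 0, -0.02, 0.8], [0, 0, 0, 0, 0, -0.04, 0.8], [0, 0, 0, 0, 0, -0.04, 1], [0, 0, 0, 0, 0, 0, 1], [0, 0, 0, 0, 0, 0, 1]]]}}

```text
t: 20.65
eef_pos: [462.0, -4.8, 138.5]
tcp_rot: [0.208, 0.978, 0.0, 0.001]
wrist_force: [0.2, -0.4, -0.4]
opening: 93.1
grasp_force: 0.0
```

```bash
python3 -c "
from h import *
im=shot('top','t6')
C=lambda p:(np.array(p)+.5)/4-.5+[270,170]
t=cv2.resize(im[170:245,270:345],None,fx=4,fy=4,interpolation=cv2.INTER_CUBIC); h=cv2.cvtColor(t,cv2.COLOR_BGR2HSV)
m=((h[...,1]<90)).astype(np.uint8)*255; cv2.circle(k:=np.zeros_like(m),(155,145),75,255,-1); m&=k
c=max(cv2.findContours(m,0,2)[0],key=cv2.contourArea).reshape(-1,2)
print(cv2.minAreaRect(np.array([onz('top',C(p),51)[:2] for p in c],np.float32)))
go(661.5,-145.5,110,119.5)
cv2.imwrite('pics/t6c.png',np.hstack([t,cv2.resize(im[235:310,225:300],(300,300))]))"
```

```text
((662.7188720703125, -144.54736328125), (65.3899154663086, 65.46011352539062), 29.776195526123047)
t 20.7 pos [460.7  -4.5 137.1] phi 156.0 open 93.7 F [-0.6  0.1 -0.3] grip 0.0 | turn 0.637 shift mm [-221.6  105.4   27.1]
```

View pics/t6c.png

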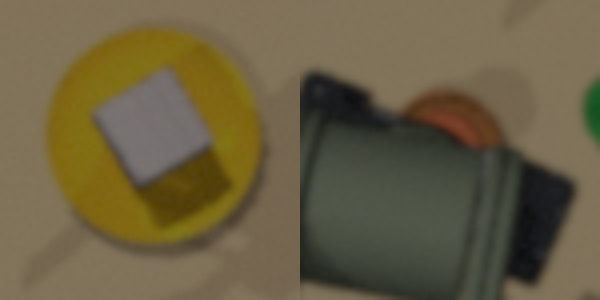

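The square tin's top is at crop (153,128), 65 mm square at 29.8°, centred at (662.7,-144.5). I'll grasp it across its sides.

Request:
{"op": "step_arm", "data": {"commands": [[[0, 0, 0.1265, 0, 0, 0, 1], [0, 0, 0.1265, 0, 0, 0, 1], [0, 0, 0.1265, 0, 0, 0, 1], [0, 0, 0.1265, 0, 0, 0, 1], [0, 0, 0.1265, 0, 0, 0, 1], [0, 0, 0, -0.0245, 0.0117, 0, 1], [0, 0, 0, -0.0247, 0.0117, 0, 1], [0, 0, 0, -0.0247, 0.0117, 0, 1], [0, 0, 0, -0.0247, 0.0117, 0, 1], [0, 0, 0, -0.0247, 0.0117, 0, 1], [0, 0, 0, -0.0247, 0.0117, 0, 1], [0, 0, 0, -0.0247, 0.0118, 0, 1], [0, 0, 0, -0.0247, 0.0118, 0, 1], [0, 0, 0, -0.0247, 0.0118, 0, 1], [0, 0, 0, 0, 0, 0.02, 1], [0, 0, 0, 0, 0, 0.02, 1], [0, 0, 0, 0, 0, 0, 1], [0, 0, 0, 0, 0, 0, 1], [0, 0, 0, 0, 0, 0, 1]]]}}

```text
t: 22.6
eef_pos: [663.2, -144.9, 97.7]
tcp_rot: [0.502, 0.865, 0.0, 0.0]
wrist_force: [-0.4, 0.5, 0.2]
opening: 94.0
grasp_force: 0.0
```

Run:
```python
from h import *
go(662.7,-144.5,42,119.8)
im=shot('top','t7')[235:310,225:300]
cv2.imwrite('pics/t7.png',cv2.resize(im,(600,600),interpolation=cv2.INTER_CUBIC))
```

```text
t 22.6 pos [ 663.2 -144.9   97.7] phi 119.8 open 94.0 F [-0.4  0.5  0.2] grip 0.0 | turn -0.0 shift mm [ 0.6 -0.2 55.7]
```

View pics/t7.png

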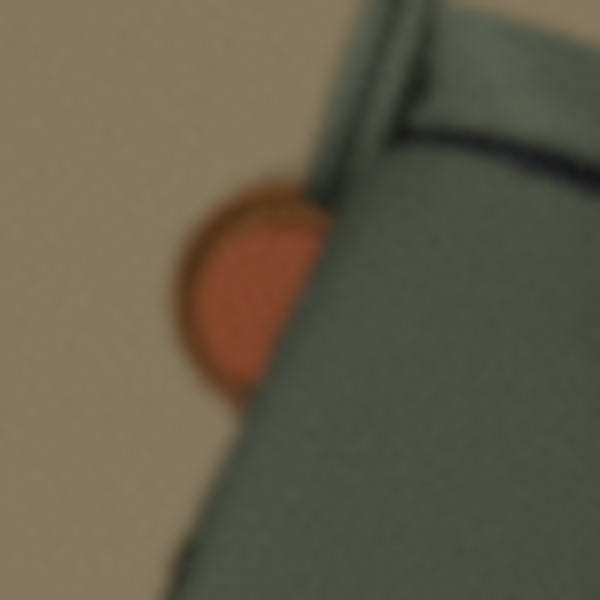

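The pot sits in the large round tray and is partly hidden by the arm. Now I'll grasp the square tin.

Request:
{"op": "step_arm", "data": {"commands": [[[0, 0, 0, 0, 0, 0.02, 1], [0, 0, 0, 0, 0, 0.02, 1], [0, 0, 0, 0, 0, 0.015, 1], [0, 0, 0, 0, 0, 0, 1], [0, 0, 0, 0, 0, 0, 0.8], [0, 0, 0, 0, 0, 0, 0.75], [0, 0, 0, 0, 0, 0, 0.7], [0, 0, 0, 0, 0, 0, 0.55], [0, 0, 0, 0, 0, 0, 0.55], [0, 0, 0, 0, 0, 0, 0.55], [0, 0, 0, 0, 0, 0, 0.55]]], "newtons": 18}}

```text
t: 23.75
eef_pos: [663.7, -145.2, 43.4]
tcp_rot: [0.502, 0.865, 0.0, 0.001]
wrist_force: [-0.2, 0.2, 4.1]
opening: 63.9
grasp_force: 18.0
```

```bash
python3 -c "
from h import *
go(478.5,-297.2,90,95.9)"
```

```text
t 23.75 pos [ 663.7 -145.2   43.4] phi 119.8 open 63.9 F [-0.2  0.2  4.1] grip 18.0 | turn 0.417 shift mm [-132.1 -199.8  -46.6]
```

Request:
{"op": "step_arm", "data": {"commands": [[[0, 0, 0, 0, 0, -0.01, 0.55], [0, 0, 0, 0, 0, -0.025, 0.55], [0, 0, 0, 0, 0, -0.025, 0.55], [0, 0, 0.104, 0, 0, 0, 0.55], [0, 0, 0.104, 0, 0, 0, 0.55], [0, 0, 0.104, 0, 0, 0, 0.55], [0, 0, 0.105, 0, 0, 0, 0.55], [0, 0, 0, -0.013, -0.02, 0, 0.55], [0, 0, 0, -0.013, -0.02, 0, 0.55], [0, 0, 0, -0.013, -0.02, 0, 0.55], [0, 0, 0, -0.013, -0.02, 0, 0.55], [0, 0, 0, -0.013, -0.02, 0, 0.55], [0, 0, 0, -0.013, -0.02, 0, 0.55], [0, 0, 0, -0.013, -0.02, 0, 0.55], [0, 0, 0, -0.013, -0.02, 0, 0.55], [0, 0, 0, -0.014, -0.02, 0, 0.55], [0, 0, 0, -0.014, -0.02, 0, 0.55], [0, 0, 0, 0, 0, 0.025, 0.55], [0, 0, 0, 0, 0, 0, 0.55], [0, 0, 0, 0, 0, 0, 0.55]]]}}

```text
t: 25.75
eef_pos: [476.8, -295.9, 76.7]
tcp_rot: [0.67, 0.742, 0.0, -0.001]
wrist_force: [-0.3, -0.7, -2.1]
opening: 63.5
grasp_force: 18.0
```

```bash
python3 -c "
from h import *
go(478.5,-297.2,44,95.9)"
```

```text
t 25.75 pos [ 476.8 -295.9   76.7] phi 95.9 open 63.5 F [-0.3 -0.7 -2.1] grip 18.0 | turn -0.0 shift mm [-1.5  1.6 32.7]
```

Request:
{"op": "step_arm", "data": {"commands": [[[0, 0, 0, -0.001, 0.001, 0.015, 0.55], [0, 0, 0, 0, 0, 0.012, 0.55], [0, 0, 0, 0, 0, 0.005, 0.55], [0, 0, 0, 0, 0, 0, 0.55], [0, 0, 0, 0, 0, 0, 0.55], [0, 0, 0, 0, 0, 0, 0.85], [0, 0, 0, 0, 0, 0, 0.85], [0, 0, 0, 0, 0, 0, 0.85], [0, 0, 0, 0, 0, -0.02, 0.85], [0, 0, 0, 0, 0, -0.04, 0.85], [0, 0, 0, 0, 0, -0.04, 0.85], [0, 0, 0, 0, 0, -0.04, 0.85], [0, 0, 0, 0.03, 0, -0.01, 0.85], [0, 0, 0, 0.04, 0, 0, 0.85], [0, 0, 0, 0.04, 0, 0, 0.85], [0, 0, 0, 0.04, 0, 0, 0.85], [0, 0, 0, 0, 0, 0, 0.85], [0, 0, 0, 0, 0, 0, 0.85]]]}}

```text
t: 27.55
eef_pos: [463.6, -148.1, 196.0]
tcp_rot: [0.669, 0.743, -0.0, 0.001]
wrist_force: [0.1, -0.8, -0.1]
opening: 80.1
grasp_force: 0.0
```

```bash
python3 -c "
from h import *
go(0,0,0)
shot('scene','sF'); im=shot('top','tF'); cv2.imwrite('pics/tFc.png',cv2.resize(im[165:315,150:400],None,fx=3.2,fy=3.2,interpolation=cv2.INTER_CUBIC))"
```

```text
t 27.55 pos [ 463.6 -148.1  196. ] phi 96.0 open 80.1 F [ 0.1 -0.8 -0.1] grip 0.0 | turn 0.0 shift mm [ 195.6 -445.6  196. ]
```

View pics/tFc.png

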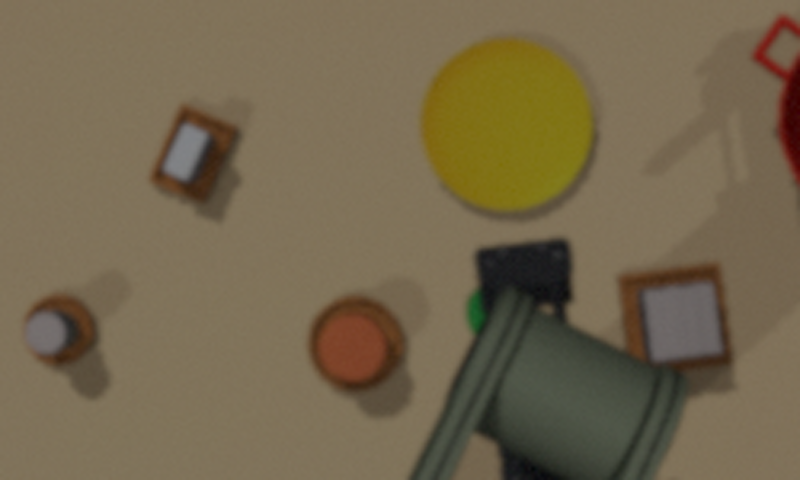

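View pics/sF.png

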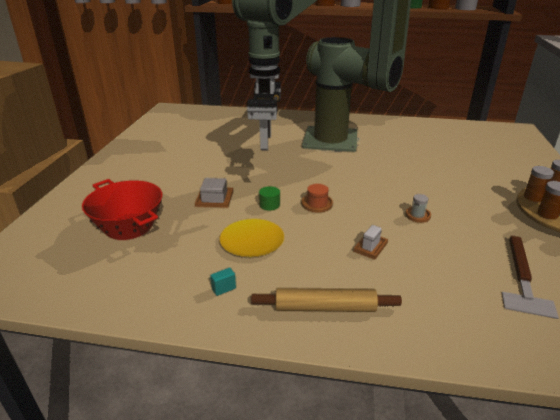

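All four containers are in their trays. In the crop their tops are: oblong (186,153), salt (49,332), pot (351,347) and square (683,321). I'll check these offsets numerically.

```bash
python3 -c "
from h import *
C=lambda p:(np.array(p)+.5)/3.2-.5+[150,165]
for n,p,z,t in [('ob',(187,153),49,(638.5,142)),('salt',(49,332),59,(478.3,268)),('pot',(351,347),51,(462.6,-5.4)),('sq',(683,321),51,(478.6,-297.2))]:
    print(n,(onz('top',C(p),z)[:2]-t).round(1))
print(onz('top',C((508,125)),14))"
```

```text
ob [-1.9 -1. ]
salt [ 0.8 -3.7]
pot [-0.3  2.1]
sq [ 0.8 -0.4]
[ 659.52645295 -147.97084322   14.        ]
```

All four are within 4 mm of their tray centres, and the plate has not moved.

```bash
python3 -c "
from plant import sign_off
print(sign_off())"
```

```text
the job is handed in; nothing more can be done
None
```

The job is handed in at about 28 s: all four containers stand in their own trays, within about 4 mm of centre by the last top picture. The plate and colander are where they were; the sign-off returned no verdict.

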